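# Reject the sticking grease syringe

### The job

Before these empty grease syringes are filled, press each plunger in the rack down through its full stroke. One of the three sticks part-way: take that syringe out by its barrel and let it go in the deep aluminium reject pot, its plunger left where it stuck, and leave the two sound ones standing in the rack with their plungers fully pressed in. Do not shift the loupe, tweezers or parts dish.

Things in the scene. Friction and masses are not known exactly. Their poses are not given: they have to be found in the camera images.
- grip_left (a point): Syringe standing in the left socket of the rack (left = +y). 60 g. Grey barrel 22 mm in diameter, 34 mm flange at its top. This point is on the axis, 58 mm above its foot, 23 mm above the rack's top: grip the barrel here (41 mm of it is bare between rack and flange). Flange top 22 mm above this point; top of the plunger's disc 54 mm above it fully out, 29 mm fully in.
- grip_middle (a point): Syringe standing in the middle socket of the rack (left = +y). 60 g. Grey barrel 22 mm in diameter, 34 mm flange at its top. This point is on the axis, 58 mm above its foot, 23 mm above the rack's top: grip the barrel here (41 mm of it is bare between rack and flange). Flange top 22 mm above this point; top of the plunger's disc 54 mm above it fully out, 29 mm fully in.
- grip_right (a point): Syringe standing in the right socket of the rack (left = +y). 60 g. Grey barrel 22 mm in diameter, 34 mm flange at its top. This point is on the axis, 58 mm above its foot, 23 mm above the rack's top: grip the barrel here (41 mm of it is bare between rack and flange). Flange top 22 mm above this point; top of the plunger's disc 54 mm above it fully out, 29 mm fully in.
- plunger_left (a joint): Plunger of the left syringe, white, with a thumb disc 24 mm across, 4 mm thick. Metres: 0 fully out, 0.025 fully in (disc still 3 mm clear of the flange); grows as pressed; starts up to 3 mm in. No spring: stays where left. A sound one slides all the way at about 2 N; a sticking one moves alike at first, then stops dead about 10 mm in (10 N is ample to tell).
- plunger_middle (a joint): Plunger of the middle syringe, white, with a thumb disc 24 mm across, 4 mm thick. Metres: 0 fully out, 0.025 fully in (disc still 3 mm clear of the flange); grows as pressed; starts up to 3 mm in. No spring: stays where left. A sound one slides all the way at about 2 N; a sticking one moves alike at first, then stops dead about 10 mm in (10 N is ample to tell).
- plunger_right (a joint): Plunger of the right syringe, white, with a thumb disc 24 mm across, 4 mm thick. Metres: 0 fully out, 0.025 fully in (disc still 3 mm clear of the flange); grows as pressed; starts up to 3 mm in. No spring: stays where left. A sound one slides all the way at about 2 N; a sticking one moves alike at first, then stops dead about 10 mm in (10 N is ample to tell).
- rack: Fixed wooden block, 60 x 220 x 45 mm high, with three round sockets 35 mm deep in a row along its y axis, 70 mm apart, the middle one at its centre. Origin at the centre of its underside; its x axis points away from the robot when unturned.
- reject_pot: Reject pot: fixed, empty, open aluminium cup, 60 mm high, mouth 86 mm across, wall 3 mm, slightly narrower at the foot. Origin at the centre of its underside. Its inner floor is about 4 mm above the bench; a syringe let go in it stands on its flat foot or leans against the rim.
- loupe: Bystander: black eyeglass loupe standing on the bench, 34 mm across, 38 mm high. Origin at the centre of its underside.
- tweezers: Bystander: steel tweezers lying flat, 125 mm long along x, 5 mm thick. Origin under the middle.
- parts_dish: Bystander: small shallow white china dish, 70 mm across, 22 mm high. Origin at the centre of its underside. Not the reject pot.
Mind the look-alikes: they are no part of the job. Several things look just like the reject_pot: the one meant starts farthest to the robot's right.

How it is judged (in metres and radians):
At the end, for the whole second after the job is handed in: The sticking syringe is in the pot (grip point within 50 mm of the pot's axis, below 75 mm) with its plunger where it stuck (7 to 18 mm in); the others stand in their sockets (moved under 15 mm, upright within 10 degrees), plungers over 21 mm in (((value of joint plunger_left between 0.007 and 0.018 m and horizontal distance between grip_left and reject_pot below 0.05 m and height (world z) of grip_left below 0.075 m and value of joint each of plunger_middle, plunger_right above 0.021 m and distance of each of grip_middle, grip_right from where it was at the start of the episode below 0.015 m and angle between each of grip_middle, grip_right's own z axis and vertical below 0.17 rad) or (value of joint plunger_middle between 0.007 and 0.018 m and horizontal distance between grip_middle and reject_pot below 0.05 m and height (world z) of grip_middle below 0.075 m and value of joint each of plunger_left, plunger_right above 0.021 m and distance of each of grip_left, grip_right from where it was at the start of the episode below 0.015 m and angle between each of grip_left, grip_right's own z axis and vertical below 0.17 rad) or (value of joint plunger_right between 0.007 and 0.018 m and horizontal distance between grip_right and reject_pot below 0.05 m and height (world z) of grip_right below 0.075 m and value of joint each of plunger_left, plunger_middle above 0.021 m and distance of each of grip_left, grip_middle from where it was at the start of the episode below 0.015 m and angle between each of grip_left, grip_middle's own z axis and vertical below 0.17 rad))); the robot touches nothing.
It fails at once if the loupe is shifted by more than 30 mm (distance of loupe from where it was at the start of the episode above 0.03 m).
It fails at once if the tweezers is shifted by more than 30 mm (distance of tweezers from where it was at the start of the episode above 0.03 m).
It fails at once if the parts dish is shifted by more than 30 mm (distance of parts_dish from where it was at the start of the episode above 0.03 m).
It also fails if it takes over 58 s, if anything falls off the work surface, if the arm or the gripper's body presses on something with over 40 N, if the wrist force passes 120 N, or if a joint passes its speed limit or range.

### The arm

A 7-joint arm with a two-finger parallel gripper is mounted at the origin on the work surface. World frame = base frame: x ahead of the robot, y to its left, z up, the work surface at z = 0. Lengths are in mm, angles in rad, forces in N, time in s.
With the tool pointing down it reaches from about 400 to 875 mm from the base axis. Payload 4.4 kg.
Tool frame: the origin (TCP) lies on the centre line of the jaws, within the pads' length; the fingertips stand 25 mm ahead of it and the grasp point (between the pads) lies 6 mm ahead of it; x points along the fingers, y is the direction in which the jaws open and shut, and the axes are right-handed (so a half turn about x gives the same grasp; the last joint's range is limited). The gripper opens to 85 mm and grips with 20 to 120 N. Pads are 22 mm wide; open, the fingers measure 114 mm over their backs; the gripper's body (76 mm by 85 mm) begins 54 mm behind the grasp point. The pads swing forward as they close: fully open they stand 13 mm farther back than shut.
Start: joints at [1.126, 0.628, 0.038, 1.517, -0.027, 0.996, -0.02], TCP at [240.401, -603.925, 256.313] pointing down, gripper open.
Joint ranges: [-3.06, 3.06], [-0.37, 2.12], [-1.25, 1.32], [0.18, 2.47], [-1.1, 4.24], [0.23, 1.98], [-2.94, 2.94]. Speed limits (rad/s): [2.57, 2.57, 3.14, 3.14, 3.14, 3.14, 3.14].

### API

Orientations are given as [roll, pitch, yaw] about the fixed x, y, z axes, in that order (R = Rz(yaw) Ry(pitch) Rx(roll)).
In Python, from cell import * gives the robot as it stands. The module is installed in compiled form; this text tells all that it offers.
- The arm moves only by the tool jog_arm, never from a script. Its argument "series" is a list of rows, each a list of 3 entries, a list of its own where there are three numbers: the turn, a rotation vector about the tool's x, y, z in degrees, then the shift along the tool's x, y, z in mm, then the gripper's target within -1 to 1 (shut at 1, half-way at 0, fully open at -1). In form: [[[rx, ry, rz], [dx, dy, dz], hand], ...]. A call has 1 to 8 rows; each row shifts and turns the commanded pose from where the row before left it, along the tool's axes as they then stand; what a row does not reach is not made up. A row lasts 1/8 s, in which the tool goes at most 62.5 mm and 10.7 degrees, less where a joint would pass 70% of its speed; a pose out of reach is approached as far as the arm can. A call is refused whole if a number of a shift passes 62.5 or a number of a turn 10.7, either way. A call with a gripper value outside its range is refused whole. The fingers move at their own pace and stop on an object; the grip force is fixed at half the most. Time passes only in rows, so rows that do not move let the fingers close. It gives the time, the measured TCP pose, the force and the opening at its end, in the units of the state.
- read_state(): the state, without advancing time (a new reading comes with each control period).
- get_image(name): name is "scene" or "top"; returns a dict with "img" (400x640x3 uint8, red, green, blue), "range_z" (400x640 float32, mm along the optical axis (not along the pixel's ray), 0 where there is no reading), "fovy" (degrees; the focal length in pixels is half the picture's height over the tangent of half this angle, whatever the lens; pixels are square), "cx", "cy" (the principal point, pixels), "cam_to_world" (4x4, takes a point from camera to world coordinates). Camera axes: x right, y up, looking along -z (the intrinsics and any distortion apply to the point x, -y, -z); pixel columns grow to the right and rows downward; lengths in mm; the calibration is good to about 2 mm. A picture is of the moment at which its call begins.
- finish_job(): hands the job in, once; it reports no verdict.
The state is a dict: "clock": time; "qpos": joint angles; "qd": joint speeds; "tau": joint torques, N m; "eef_pos": TCP position; "tool_rot": TCP orientation; "force": force on the tool from outside, world axes, zero at the start; "torque": the same for the moment, N m; "width": finger opening in mm.
Only numpy, scipy, OpenCV 4.12 (cv2) and the standard library are available. Lean on these libraries where they do the work, as an engineer would, in place of code of your own. Each camera call takes 0.05 s, during which the arm holds its last target. There are 200 camera calls.

## Working session

There is one attempt and no reset: what is moved stays moved. The work goes in short steps, Python scripts to look and compute and a tool call to move; the robot and the scene stay as the last step left them, time stands still between calls to the robot, and variables do not carry over. Pictures are saved under pics/ and viewed, about 8 in all and at most 12, crops included, and the job is handed in when it is done.

Besides the shell and the picture viewer there is one more tool, called after "Emit:" as a command line: name --argument value ..., lists and objects as JSON in quotes. jog_arm: Moves the arm, as the interface text tells. Its arguments: {"type":"object","properties":{"series":{"type":"array"}},"required":["series"]}

```bash
mkdir -p pics
cat > h.py <<'E'
from cell import *
import numpy as np, cv2
def grab(n):
    d=get_image(n); return d
def cloud(d):
    z=d["range_z"]; H,W=z.shape; f=H/2/np.tan(np.radians(d["fovy"])/2)
    u,v=np.meshgrid(np.arange(W),np.arange(H))
    p=np.stack([(u-d["cx"])/f*z,-(v-d["cy"])/f*z,-z,np.ones_like(z)],-1)
    w=(p@np.array(d["cam_to_world"]).T)[...,:3]; w[z==0]=np.nan
    return w
def save(n,img): cv2.imwrite("pics/"+n+".png",np.ascontiguousarray(img[...,::-1]))
E
python3 - <<'E'
from h import *
for n in("top","scene"):
    d=grab(n); save(n+"0",d["img"]); print({k:v for k,v in d.items() if k not in("img","range_z")})
    np.save(n+"0.npy",cloud(d))
print(read_state())
E
```

```text
{'fovy': 47.59008269886231, 'cx': 312.19616934659064, 'cy': 192.74987182470986, 'cam_to_world': array([[-9.93722063e-03,  9.86893888e-01, -1.61064288e-01,
         4.08703830e+02],
       [-9.99404159e-01, -4.47773271e-03,  3.42239279e-02,
         4.81882890e+01],
       [ 3.30541824e-02,  1.61308410e-01,  9.86350353e-01,
         1.01444866e+03],
       [ 0.00000000e+00,  0.00000000e+00,  0.00000000e+00,
         1.00000000e+00]])}
{'fovy': 53.295980099777374, 'cx': 320.27655845361824, 'cy': 201.0466776603662, 'cam_to_world': array([[ 4.09081302e-01, -7.61315178e-01,  5.03042432e-01,
         9.66730556e+02],
       [ 9.12447265e-01,  3.47095488e-01, -2.16713431e-01,
        -1.26884449e+02],
       [-9.61653442e-03,  5.47653103e-01,  8.36650226e-01,
         7.79742919e+02],
       [ 0.00000000e+00,  0.00000000e+00,  0.00000000e+00,
         1.00000000e+00]])}
{'clock': 0.1, 'qpos': array([ 1.12620821,  0.62922872,  0.0384753 ,  1.51826373, -0.02702759,
        0.99628035, -0.02001919]), 'qd': array([ 0.00084789, -0.00397732, -0.00060773, -0.00127855,  0.00123879,
       -0.00168919,  0.00075147]), 'tau': array([ 2.43336734e-03, -5.64528394e+01,  1.23013627e+00, -1.93971008e+01,
        1.12417483e-02,  5.37563188e-03,  2.30476434e-05]), 'eef_pos': array([ 240.19910955, -603.44500081,  255.49906077]), 'tool_rot': array([-1.56481847,  1.5691348 ,  1.95550349]), 'force': array([ 0.31337793,  0.37181249, -0.10113239]), 'torque': array([-0.03584169,  0.06775111,  0.01702675]), 'width': 85.49016123441672}
```

View pics/top0.png

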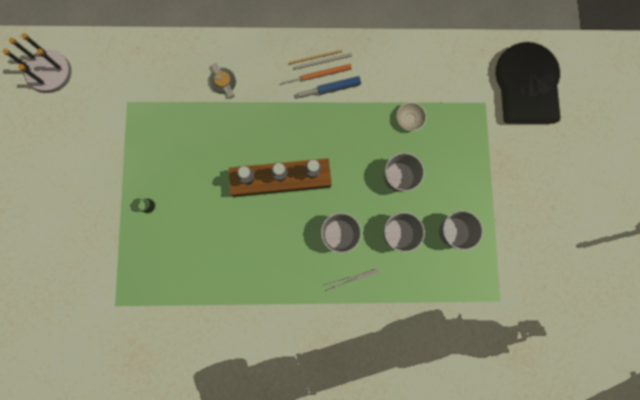

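View pics/scene0.png

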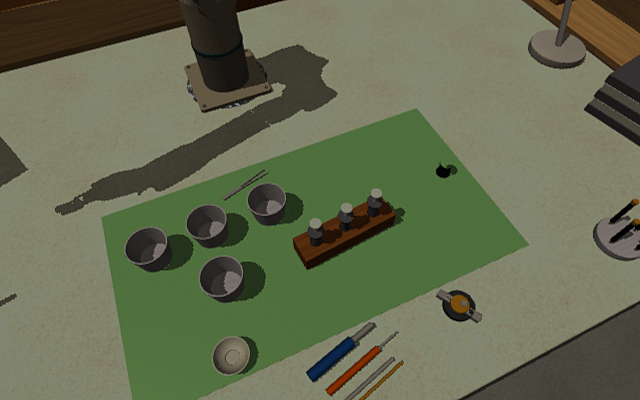

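Top view: four identical pots at about (341,233), (404,232), (404,173) and (462,231). The one farthest to the robot's right (−y) is (462,231), so that is the reject pot. The rack's syringes are at (245,174), (280,171) and (313,168) = left, middle and right. Dish (411,118), tweezers (352,280) and loupe (148,206) are to be left alone.

Run:
```python
from h import *
t=np.load("top0.npy"); s=np.load("scene0.npy")
for nm,w in(("top",t),("scene",s)):
    P=w.reshape(-1,3); P=P[np.isfinite(P).all(1)]
    m=(P[:,0]>300)&(P[:,0]<700)&(abs(P[:,1])<450)
    P=P[m]; print(nm,"bench z",np.median(P[:,2]))
    # disc tops
    Q=P[(P[:,2]>110)&(P[:,2]<170)]
    if len(Q):
        lab=np.full(len(Q),-1); k=0
        while (lab<0).any():
            i=np.where(lab<0)[0][0]; lab[(np.linalg.norm(Q[:,:2]-Q[i,:2],axis=1)<30)&(lab<0)]=k
            g=Q[lab==k]; gt=g[g[:,2]>g[:,2].max()-5]
            print("disc",len(g),gt.mean(0).round(1),((gt.min(0)+gt.max(0))/2).round(1),"median",np.median(gt,0).round(1)); k+=1
    R=P[(P[:,2]>38)&(P[:,2]<50)]
    R=R[(R[:,1]>0)] if 0 else R
    # connected comps by grid
    im=np.zeros((400,900),np.uint8); im[(P[:,0]-300).astype(int).clip(0,399)[P[:,2]>15],(P[:,1]+450).astype(int).clip(0,899)[P[:,2]>15]]=255
    im=cv2.morphologyEx(im,cv2.MORPH_CLOSE,np.ones((7,7)))
    n,l,st,c=cv2.connectedComponentsWithStats(im)
    for i in range(1,n):
        if st[i][4]>150:
            g=P[(l[(P[:,0]-300).astype(int).clip(0,399),(P[:,1]+450).astype(int).clip(0,899)]==i)&(P[:,2]>15)]
            zt=g[:,2].max(); rim=g[g[:,2]>np.percentile(g[:,2],97)-6].astype(np.float32)
            print("comp x",g[:,0].min().round(),g[:,0].max().round(),"y",g[:,1].min().round(),g[:,1].max().round(),"z",zt.round(1),"rim circ",np.round(cv2.minEnclosingCircle(rim[:,:2]),1) if 0 else cv2.minEnclosingCircle(np.ascontiguousarray(rim[:,:2])))
    R=P[(P[:,2]>41)&(P[:,2]<49)&(P[:,1]>0)]
    Q2=P[(P[:,2]>110)][:,:2].mean(0); R=R[np.linalg.norm(R[:,:2]-Q2,axis=1)<130]
    print("rack",cv2.minAreaRect(np.ascontiguousarray(R[:,:2]).astype(np.float32)))
im=cv2.imread("pics/top0.png")[140:260,220:500]; cv2.imwrite("pics/c1.png",cv2.resize(im,None,fx=2.8,fy=2.8,interpolation=cv2.INTER_CUBIC))
```

```text
top bench z 1.5363984635720271
disc 105 [612.3  14.6 120.6] [611.4  14.9 121.4] median [613.1  14.9 120.4]
disc 106 [605.6  84.  120.4] [605.4  84.5 121.4] median [605.4  83.5 120.3]
disc 108 [598.6 153.5 119.9] [598.6 153.5 120. ] median [599.2 153.6 119.8]
comp x 439.0 522.0 y -222.0 -138.0 z 65.0 rim circ ((481.2641906738281, -179.26585388183594), 42.69598388671875)
comp x 438.0 523.0 y -87.0 -2.0 z 65.3 rim circ ((480.4502258300781, -45.21919631958008), 42.773590087890625)
comp x 442.0 526.0 y -348.0 -263.0 z 64.2 rim circ ((483.43560791015625, -305.7733459472656), 43.191802978515625)
comp x 565.0 645.0 y -27.0 195.0 z 123.9 rim circ ((604.0499267578125, 83.25639343261719), 80.92708587646484)
comp x 569.0 654.0 y -228.0 -143.0 z 65.3 rim circ ((611.2509765625, -185.49752807617188), 42.836883544921875)
rack ((604.2658081054688, 96.11099243164062), (61.05122375488281, 196.38381958007812), 5.285485744476318)
scene bench z 1.2432726295759267
disc 97 [599.4 153.4 119.7] [599.3 153.6 120.2] median [599.5 153.3 119.6]
disc 103 [605.9  84.  119.7] [605.7  83.9 119.5] median [606.3  83.6 
[... 153 characters left out ...]
, -178.91783142089844), 43.547645568847656)
comp x 438.0 523.0 y -87.0 -3.0 z 64.0 rim circ ((480.4282531738281, -44.96574020385742), 43.41046905517578)
comp x 442.0 528.0 y -348.0 -263.0 z 62.5 rim circ ((484.3079833984375, -305.6973876953125), 44.062744140625)
comp x 536.0 564.0 y 364.0 388.0 z 40.8 rim circ ((551.3208618164062, 376.56512451171875), 14.14138126373291)
comp x 567.0 646.0 y -28.0 197.0 z 122.7 rim circ ((602.7433471679688, 83.77669525146484), 81.85167694091797)
comp x 568.0 654.0 y -227.0 -143.0 z 64.4 rim circ ((611.1116943359375, -184.84259033203125), 43.0468864440918)
rack ((603.9991455078125, 96.03559875488281), (62.11271286010742, 197.96592712402344), 5.680817604064941)
```

View pics/c1.png

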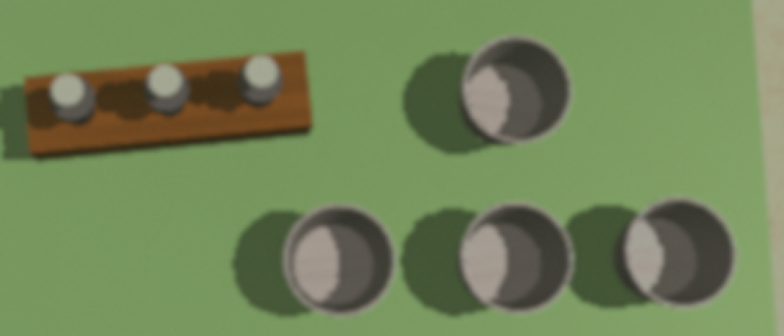

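The crop confirms it: rack with three syringes, and the chosen pot is at the far right (crop 680,252). Targets: right (612,14.6), middle (605.7,84), left (599.2,153.5), pot (484,−306). Next I need the tool axes.

```bash
cat >> h.py <<'E'
from scipy.spatial.transform import Rotation as Rn
def plan(tgt,yaw=5.4):
    s=read_state(); R=Rn.from_euler("xyz",s["tool_rot"]); p=np.array(s["eef_pos"])
    a=np.radians(yaw); y=np.array([np.cos(a),np.sin(a),0]); x=np.array([0,0,-1.]); G=Rn.from_matrix(np.stack([x,y,np.cross(x,y)],1))
    G2=G*Rn.from_euler("x",180,degrees=True)
    print("t",round(s["clock"],2),"pos",p.round(1),"F",s["force"].round(1),"w",round(s["width"],1),"q",s["qpos"].round(2))
    print("turn",(R.inv()*G).as_rotvec(degrees=True).round(1),"or",(R.inv()*G2).as_rotvec(degrees=True).round(1))
    d=np.array(tgt)-p; print("shift now-axes",R.inv().apply(d).round(1),"goal-axes",G.inv().apply(d).round(1), "alt",G2.inv().apply(d).round(1))
E
python3 -c "
from h import *
plan([612,14.6,160])
print(Rn.from_euler('xyz',read_state()['tool_rot']).as_matrix().round(3))"
```

```text
t 0.1 pos [ 240.2 -603.4  255.5] F [ 0.3  0.4 -0.1] w 85.5 q [ 1.13  0.63  0.04  1.52 -0.03  1.   -0.02]
turn [-73.7  -0.1   0.1] or [1.063e+02 1.000e-01 1.000e-01]
shift now-axes [  96.2 -436.6 -574. ] goal-axes [  95.5  428.3 -580.3] alt [  95.5 -428.3  580.3]
[[-0.001  0.37  -0.929]
 [ 0.002 -0.929 -0.37 ]
 [-1.    -0.002  0.   ]]
```

Emit:
jog_arm --series '[[[-5.7,0,0],[0,-5,-60],1],[[-5.7,0,0],[0,-5,-60],1],[[-5.7,0,0],[0,-5,-60],1],[[-5.7,0,0],[0,-5,-60],1],[[-5.7,0,0],[0,-5,-60],1],[[-5.7,0,0],[0,-5,-60],1],[[-5.7,0,0],[0,-5,-60],1],[[-5.7,0,0],[0,-5,-60],1]]'

```text
clock: 1.1
eef_pos: [564.7, -262.2, 255.9]
tool_rot: [-1.923, 1.571, 2.397]
force: [0.8, -0.4, -0.6]
width: -0.1
```

```bash
python3 -c "
from h import *
plan([612,14.6,160])"
```

```text
t 1.1 pos [ 564.7 -262.2  255.9] F [ 0.8 -0.4 -0.6] w -0.1 q [ 0.5   0.59 -0.18  1.59  0.12  0.97 -0.11]
turn [-27.9  -0.    0. ] or [152.1   0.    0. ]
shift now-axes [  95.9  -62.3 -273.8] goal-axes [  95.9   73.1 -271.1] alt [ 95.9 -73.1 271.1]
```

Emit:
jog_arm --series '[[[-5.6,0,0],[10,0,-55],1],[[-5.6,0,0],[10,0,-55],1],[[-5.6,0,0],[15,0,-55],1],[[-5.6,0,0],[15,0,-55],1],[[-5.6,0,0],[15,0,-50],1],[[0,0,0],[0,0,0],1]]'

```text
clock: 1.85
eef_pos: [616.9, 4.5, 189.8]
tool_rot: [-2.575, 1.566, 2.239]
force: [0.1, -0.3, 0.4]
width: -0.0
```

```bash
python3 -c "
from h import *
plan([612,14.6,150])"
```

```text
t 1.85 pos [616.9   4.5 189.8] F [ 0.1 -0.3  0.4] w -0.0 q [ 0.13  0.67 -0.3   1.67  0.24  0.84 -0.17]
turn [ 0.4 -0.2  0.2] or [-179.6   -0.2   -0.4]
shift now-axes [ 39.9  -3.7 -10.4] goal-axes [ 39.8  -3.9 -10.5] alt [39.8  3.9 10.5]
```

Emit:
jog_arm --series '[[[0,0,0],[20,-3.8,-10.5],1],[[0,0,0],[20,0,0],1],[[0,0,0],[3,0,0],1],[[0,0,0],[3,0,0],1],[[0,0,0],[3,0,0],1],[[0,0,0],[3,0,0],1],[[0,0,0],[3,0,0],1],[[0,0,0],[2,0,0],1]]'

```text
clock: 2.85
eef_pos: [615.7, 7.8, 136.8]
tool_rot: [1.402, 1.565, -0.077]
force: [-1.5, -1.9, 22.0]
width: -0.3
```

```bash
python3 -c "
from h import *
plan([612,14.6,123])"
```

```text
t 2.85 pos [615.7   7.8 136.8] F [-1.5 -1.9 22. ] w -0.3 q [ 0.1   0.73 -0.26  1.72  0.27  0.72 -0.21]
turn [-0.1  0.1 -0.3] or [ 1.799e+02 -5.000e-01 -1.000e-01]
shift now-axes [13.7 -3.1 -7.2] goal-axes [13.8 -3.  -7.2] alt [13.8  3.   7.2]
```

22 N with the tip stopped at z≈112 (10 mm in), so the right syringe looks like the sticker. I'll lift and go on to the middle.

Emit:
jog_arm --series '[[[0,0,0],[-20,0,0],1],[[0,0,0],[-10,0,-20],1],[[0,0,0],[0,0,-40],1],[[0,0,0],[0,0,-15],1],[[0,0,0],[0,0,0],1]]'

```text
clock: 3.48
eef_pos: [605.9, 84.8, 164.1]
tool_rot: [-2.246, 1.57, 2.562]
force: [0.7, 0.0, -0.8]
width: 0.3
```

Run:
```python
from h import *
plan([605.7,84,150])
for n in("top","scene"):
    d=grab(n); w=cloud(d)
    for c in((612.2,14.6),(605.7,84),(599.2,153.5)):
        m=(np.hypot(w[...,0]-c[0],w[...,1]-c[1])<14)&(w[...,2]>80)&(w[...,2]<130)
        print(n,c,m.sum(),np.percentile(w[m][:,2],[50,80,95]).round(1) if m.sum() else "")
save("scene1",d["img"])
```

```text
t 3.48 pos [605.9  84.8 164.1] F [ 0.7  0.  -0.8] w 0.3 q [-0.02  0.69 -0.27  1.71  0.25  0.77 -0.31]
turn [ 0.1 -0.   0. ] or [-1.799e+02 -1.000e-01 -0.000e+00]
shift now-axes [14.1 -0.3  0.8] goal-axes [14.1 -0.3  0.8] alt [14.1  0.3 -0.8]
top (612.2, 14.6) 0 
top (605.7, 84) 0 
top (599.2, 153.5) 163 [118.4 120.5 121.9]
scene (612.2, 14.6) 192 [110.  112.1 113.3]
scene (605.7, 84) 183 [ 92.4 119.3 120.7]
scene (599.2, 153.5) 170 [104.1 119.9 121.1]
```

Emit:
jog_arm --series '[[[0,0,0],[14,0,0.8],1],[[0,0,0],[3,0,0],1],[[0,0,0],[3,0,0],1],[[0,0,0],[3,0,0],1],[[0,0,0],[3,0,0],1],[[0,0,0],[3,0,0],1],[[0,0,0],[2,0,0],1],[[0,0,0],[0,0,0],1]]'

```text
clock: 4.58
eef_pos: [606.4, 81.9, 133.1]
tool_rot: [-1.766, 1.57, 3.039]
force: [1.2, 0.1, 0.4]
width: 0.2
```

Emit:
jog_arm --series '[[[0,0,0],[3,0,0],1],[[0,0,0],[3,0,0],1],[[0,0,0],[2,0,0],1],[[0,0,0],[2,0,0],1],[[0,0,0],[2,0,0],1],[[0,0,0],[0,0,0],1]]'

```text
clock: 5.32
eef_pos: [607.2, 82.2, 122.1]
tool_rot: [1.742, 1.569, 0.264]
force: [-0.2, 0.9, 6.6]
width: -0.1
```

Middle is sound: it went down to tip z 97, where the force rose at the end stop. Now the left one.

Emit:
jog_arm --series '[[[0,0,0],[-25,0,0],1],[[0,0,0],[-15,0,0],1],[[0,0,0],[0,0,-35],1],[[0,0,0],[0,0,-35],1],[[0,0,0],[0,0,0],1],[[0,0,0],[0,0,0],1]]'

```text
clock: 6.08
eef_pos: [600.0, 150.6, 161.1]
tool_rot: [-0.37, 1.57, -1.848]
force: [-0.2, -0.2, 0.6]
width: -0.3
```

Run:
```python
from h import *
plan([599.2,153.5,150])
```

```text
t 6.08 pos [600.  150.6 161.1] F [-0.2 -0.2  0.6] w -0.3 q [-0.13  0.71 -0.26  1.69  0.24  0.78 -0.42]
turn [-0.1  0.1  0. ] or [ 1.799e+02  0.000e+00 -1.000e-01]
shift now-axes [11.1 -0.6 -2.9] goal-axes [11.1 -0.6 -2.9] alt [11.1  0.6  2.9]
```

Emit:
jog_arm --series '[[[0,0,0],[11,0,-3],1],[[0,0,0],[3,0,0],1],[[0,0,0],[3,0,0],1],[[0,0,0],[3,0,0],1],[[0,0,0],[3,0,0],1],[[0,0,0],[3,0,0],1],[[0,0,0],[2,0,0],1],[[0,0,0],[0,0,0],1]]'

```text
clock: 7.08
eef_pos: [599.7, 154.6, 133.1]
tool_rot: [-1.542, 1.57, -3.02]
force: [-0.5, -1.0, -0.1]
width: 0.2
```

Emit:
jog_arm --series '[[[0,0,0],[3,0,0],1],[[0,0,0],[3,0,0],1],[[0,0,0],[3,0,0],1],[[0,0,0],[2,0,0],1],[[0,0,0],[0,0,0],1]]'

```text
clock: 7.7
eef_pos: [599.9, 154.7, 122.2]
tool_rot: [2.551, 1.571, 1.072]
force: [0.2, -0.3, 1.1]
width: 0.3
```

Emit:
jog_arm --series '[[[0,0,0],[1,0,0],1],[[0,0,0],[-30,0,0],1],[[0,0,0],[-30,0,0],-1],[[0,0,0],[0,0,45],-1],[[0,0,0],[0,0,50],-1],[[0,0,0],[0,0,45],-1],[[0,0,0],[0,0,0],-1],[[0,0,0],[0,0,0],-1]]'

```text
clock: 8.7
eef_pos: [612.5, 16.0, 181.1]
tool_rot: [-2.82, 1.57, 1.985]
force: [0.0, 0.3, -0.0]
width: 85.2
```

Run:
```python
from h import *
plan([612.2,14.6,76])
for n in("top","scene"):
    d=grab(n); w=cloud(d); save(n+"2",d["img"])
    for c in((612.2,14.6),(605.7,84),(599.2,153.5)):
        m=(np.hypot(w[...,0]-c[0],w[...,1]-c[1])<14)&(w[...,2]>80)&(w[...,2]<130)
        print(n,c,m.sum(),np.percentile(w[m][:,2],[50,80,95]).round(1) if m.sum() else "")
        if m.sum():
            g=w[m]; g=g[g[:,2]>np.percentile(g[:,2],95)-4]; print(((g.min(0)+g.max(0))/2).round(1))
```

```text
t 8.7 pos [612.5  16.  181.1] F [ 0.   0.3 -0. ] w 85.2 q [ 0.1   0.67 -0.28  1.69  0.24  0.81 -0.2 ]
turn [-0.1 -0.1  0. ] or [1.799e+02 0.000e+00 1.000e-01]
shift now-axes [105.1  -0.4   1.5] goal-axes [105.1  -0.4   1.3] alt [105.1   0.4  -1.3]
top (612.2, 14.6) 5 [ 91.3  96.  109.7]
[610.8  18.8 114.2]
top (605.7, 84) 137 [96.6 98.3 99.7]
[605.4  84.4  98.3]
top (599.2, 153.5) 141 [96.  97.8 99.5]
[598.1 154.   97.7]
scene (612.2, 14.6) 191 [110.5 112.4 113.5]
[612.6  15.  112.5]
scene (605.7, 84) 96 [96.4 97.8 98.8]
[605.9  85.9  97.4]
scene (599.2, 153.5) 133 [96.2 97.6 98.8]
[599.1 153.7  97.3]
```

Middle and left are fully in (tops at 97–98), right is at 112, about 10 mm in. Now to grasp the right one.

Emit:
jog_arm --series '[[[0,0,0],[30,0,1.4],-1],[[0,0,0],[35,0,0],-1],[[0,0,0],[30,0,0],-1],[[0,0,0],[11,0,0],-1],[[0,0,0],[0,0,0],-1],[[0,0,0],[0,0,0],-1]]'

```text
clock: 9.55
eef_pos: [613.8, 14.3, 76.6]
tool_rot: [1.634, 1.569, 0.156]
force: [-0.8, 0.2, -0.3]
width: 85.5
```

Emit:
jog_arm --series '[[[0,0,0],[0,0,0],0],[[0,0,0],[0,0,0],0.3],[[0,0,0],[0,0,0],1],[[0,0,0],[0,0,0],1],[[0,0,0],[0,0,0],1],[[0,0,0],[0,0,0],1]]'

```text
clock: 10.3
eef_pos: [613.3, 13.8, 75.9]
tool_rot: [1.477, 1.57, -0.001]
force: [-0.2, -0.9, 5.9]
width: 30.5
```

Run:
```python
from h import *
plan([612.2,14.6,76])
d=grab("scene"); save("scene3",cv2.resize(d["img"][150:290,240:440],None,fx=3,fy=3,interpolation=cv2.INTER_CUBIC))
```

```text
t 10.3 pos [613.3  13.8  75.9] F [-0.2 -0.9  5.9] w 30.5 q [ 0.07  0.82 -0.23  1.75  0.3   0.6  -0.24]
turn [-0.1  0.  -0.1] or [ 1.799e+02 -1.000e-01 -0.000e+00]
shift now-axes [-0.1 -1.  -0.9] goal-axes [-0.1 -1.  -0.9] alt [-0.1  1.   0.9]
```

View pics/scene3.png

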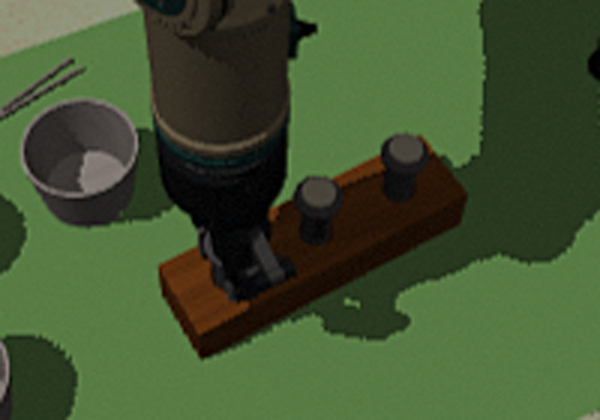

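The gripper has closed around the right syringe, with the other two standing. The width of 30.5 mm is more than the 22 mm barrel, so I'll give it more time to close.

Emit:
jog_arm --series '[[[0,0,0],[0,0,0],1],[[0,0,0],[0,0,0],1],[[0,0,0],[0,0,0],1]]'

```text
clock: 10.72
eef_pos: [613.3, 13.8, 76.0]
tool_rot: [1.478, 1.57, -0.0]
force: [-1.2, -0.1, 4.6]
width: 30.1
```

It stalls at 30 mm with an upward force, so the flange is probably caught by the upper part of the fingers. I'll open, go 4 mm lower and close again.

Emit:
jog_arm --series '[[[0,0,0],[0,0,0],-0.4],[[0,0,0],[0,0,0],-0.4],[[0,0,0],[4,-1,-0.9],-0.4],[[0,0,0],[0,0,0],-0.4],[[0,0,0],[0,0,0],-0.4]]'

```text
clock: 11.35
eef_pos: [611.7, 14.6, 71.1]
tool_rot: [-1.733, 1.57, 3.073]
force: [0.4, -0.1, -1.3]
width: 60.0
```

Emit:
jog_arm --series '[[[0,0,0],[0,0,0],1],[[0,0,0],[0,0,0],1],[[0,0,0],[0,0,0],1],[[0,0,0],[0,0,0],1],[[0,0,0],[0,0,0],1]]'

```text
clock: 11.98
eef_pos: [612.0, 14.5, 71.6]
tool_rot: [1.293, 1.57, -0.185]
force: [-0.8, -0.5, 3.3]
width: 27.8
```

Run:
```python
from h import *
plan([612.2,14.6,70])
d=grab("scene"); im=d["img"][180:270,280:380].astype(float); im=np.clip(im*2,0,255).astype(np.uint8)
save("scene4",cv2.resize(im,None,fx=6,fy=6,interpolation=cv2.INTER_CUBIC))
w=cloud(d)
m=(np.hypot(w[...,0]-612,w[...,1]-14.6)<60)&(w[...,2]>46)&(w[...,2]<135)
ys,xs=np.where(m)
a=np.radians(5.4)
for z0 in range(46,132,6):
    g=w[m&(w[...,2]>=z0)&(w[...,2]<z0+6)]; 
    if len(g):
        u=(g[:,0]-612.2)*np.cos(a)+(g[:,1]-14.6)*np.sin(a); v=-(g[:,0]-612.2)*np.sin(a)+(g[:,1]-14.6)*np.cos(a)
        print(z0,len(g),"u",u.min().round(),u.max().round(),"v",v.min().round(),v.max().round())
```

```text
t 11.97 pos [612.   14.5  71.6] F [-0.8 -0.5  3.3] w 27.8 q [ 0.07  0.82 -0.23  1.76  0.3   0.59 -0.25]
turn [-0.1  0.  -0. ] or [179.9  -0.   -0. ]
shift now-axes [ 1.6  0.3 -0. ] goal-axes [ 1.6  0.3 -0. ] alt [ 1.6 -0.3  0. ]
46 172 u -29.0 30.0 v -40.0 60.0
52 16 u -18.0 21.0 v -11.0 60.0
58 19 u -18.0 27.0 v -11.0 60.0
64 13 u -17.0 28.0 v -11.0 59.0
70 11 u -21.0 21.0 v -11.0 59.0
76 6 u -20.0 23.0 v -11.0 -8.0
82 12 u -19.0 26.0 v -14.0 59.0
88 63 u -24.0 43.0 v -17.0 60.0
94 40 u -19.0 44.0 v -13.0 60.0
100 26 u -16.0 48.0 v -13.0 59.0
106 17 u -14.0 50.0 v -15.0 1.0
112 30 u -13.0 51.0 v -18.0 16.0
118 19 u 14.0 56.0 v -17.0 -7.0
124 15 u 10.0 52.0 v -18.0 -12.0
130 10 u 19.0 55.0 v -17.0 -11.0
```

View pics/scene4.png

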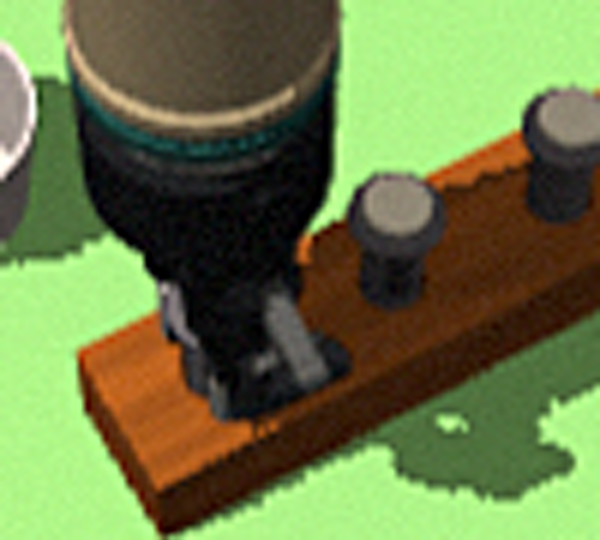

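Emit:
jog_arm --series '[[[0,0,0],[0,0,0],-0.2],[[0,0,0],[0,0,0],-0.2],[[0,0,0],[3,0,0],-0.2],[[0,0,0],[0,0,0],1],[[0,0,0],[0,0,0],1],[[0,0,0],[0,0,0],1],[[0,0,0],[0,0,0],1],[[0,0,0],[0,0,0],1]]'

```text
clock: 13.02
eef_pos: [612.4, 14.7, 69.8]
tool_rot: [1.376, 1.569, -0.102]
force: [-1.9, 0.5, 11.3]
width: 28.2
```

The width stays at about 28 mm whatever the height, and the tips now touch the rack, so this is probably the barrel grip itself. Trying a gentle test lift.

Emit:
jog_arm --series '[[[0,0,0],[-2,0,0],1],[[0,0,0],[0,0,0],1],[[0,0,0],[-5,0,0],1],[[0,0,0],[-5,0,0],1],[[0,0,0],[-5,0,0],1],[[0,0,0],[0,0,0],1]]'

```text
clock: 13.78
eef_pos: [612.2, 14.6, 85.9]
tool_rot: [1.586, 1.57, 0.108]
force: [-0.1, -0.4, -0.1]
width: 28.0
```

Run:
```python
from h import *
plan([612.2,14.6,70])
d=grab("scene"); w=cloud(d)
im=d["img"][170:270,280:380].astype(float); im=np.clip(im*2.5,0,255).astype(np.uint8)
save("scene5",cv2.resize(im,None,fx=6,fy=6,interpolation=cv2.INTER_CUBIC))
```

```text
t 13.78 pos [612.2  14.6  85.9] F [-0.1 -0.4 -0.1] w 28.0 q [ 0.08  0.8  -0.24  1.75  0.29  0.62 -0.24]
turn [-0.1 -0.  -0.1] or [ 1.799e+02 -1.000e-01  0.000e+00]
shift now-axes [15.9  0.  -0. ] goal-axes [15.9  0.  -0. ] alt [15.9 -0.   0. ]
```

View pics/scene5.png

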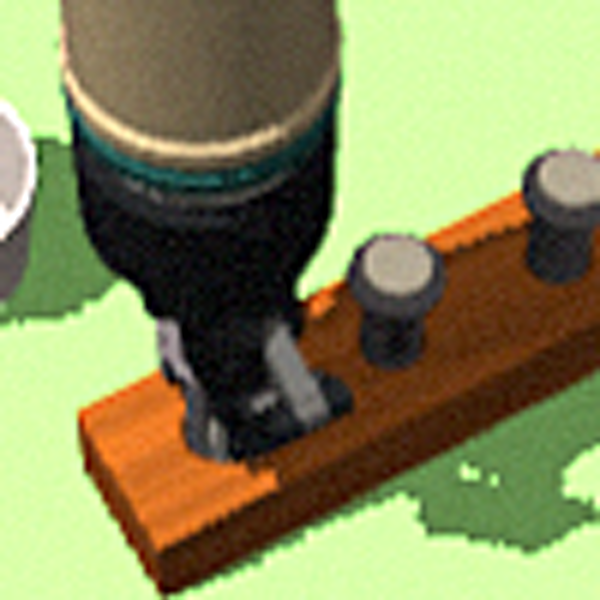

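Still holding at 28 mm after a 16 mm lift. Lifting clear.

Emit:
jog_arm --series '[[[0,0,0],[-15,0,0],1],[[0,0,0],[-25,0,0],1],[[0,0,0],[-35,0,0],1],[[0,0,0],[-35,0,0],1],[[0,0,0],[-20,0,0],1],[[0,0,0],[0,0,0],1]]'

```text
clock: 14.58
eef_pos: [612.8, 14.7, 217.7]
tool_rot: [1.524, 1.567, 0.045]
force: [-0.1, 0.2, -0.7]
width: 27.8
```

Run:
```python
from h import *
plan([484,-306,214],-65)
d=grab("scene"); im=np.clip(d["img"][60:260,220:420].astype(float)*2,0,255).astype(np.uint8)
save("scene6",cv2.resize(im,None,fx=3,fy=3,interpolation=cv2.INTER_CUBIC))
w=cloud(d); m=(np.hypot(w[...,0]-612,w[...,1]-14.6)<22)&(w[...,2]>50)&(w[...,2]<250)
for z0 in range(110,260,10):
    g=w[m&(w[...,2]>=z0)&(w[...,2]<z0+10)]; print(z0,len(g),(g.min(0)[:2].round(),g.max(0)[:2].round()) if len(g) else "")
```

```text
t 14.57 pos [612.8  14.7 217.7] F [-0.1  0.2 -0.7] w 27.8 q [ 0.11  0.63 -0.3   1.66  0.23  0.88 -0.18]
turn [70.3 -0.1 -0.2] or [-1.097e+02  2.000e-01 -1.000e-01]
shift now-axes [   3.1 -157.9  307.4] goal-axes [  3.7 236.2 252.3] alt [   3.7 -236.2 -252.3]
110 0 
120 0 
130 0 
140 0 
150 5 (array([620.,   8.]), array([623.,  17.]))
160 31 (array([609.,   4.]), array([623.,  21.]))
170 19 (array([611.,   4.]), array([623.,  15.]))
180 12 (array([611.,   4.]), array([621.,   8.]))
190 20 (array([596.,   2.]), array([631.,   7.]))
200 28 (array([596.,   2.]), array([630.,   7.]))
210 22 (array([595.,   1.]), array([630.,   8.]))
220 11 (array([594.,   1.]), array([630.,   7.]))
230 57 (array([594.,  -2.]), array([629.,  23.]))
240 22 (array([595.,   1.]), array([633.,  23.]))
250 0
```

View pics/scene6.png

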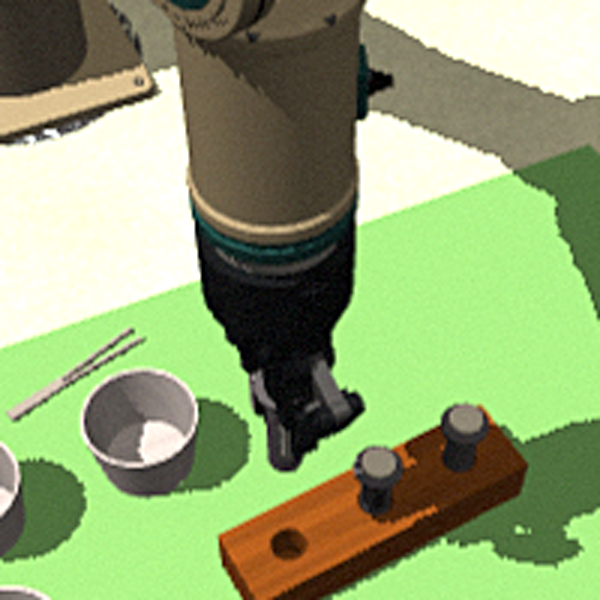

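The syringe is in the gripper, the right socket (290,543) is empty and the other two are standing. Carrying it to the far-right pot.

Emit:
jog_arm --series '[[[0,0,0],[0,-14,27],1],[[0,0,0],[0,-26,51],1],[[0,0,0],[0,-26,51],1],[[0,0,0],[0,-26,51],1],[[0,0,0],[0,-26,51],1],[[0,0,0],[0,-26,51],1],[[0,0,0],[0,-14,25],1],[[0,0,0],[0,0,0],1]]'

```text
clock: 15.62
eef_pos: [480.3, -308.4, 213.9]
tool_rot: [-1.701, 1.568, 3.099]
force: [0.5, 0.9, -0.8]
width: 28.1
```

Emit:
jog_arm --series '[[[0,0,0],[0,0,0],1],[[0,0,0],[0,0,0],1]]'

```text
clock: 15.88
eef_pos: [483.6, -303.8, 215.1]
tool_rot: [3.088, 1.57, 1.612]
force: [0.2, -0.2, -1.6]
width: 28.1
```

Run:
```python
from h import *
plan([484,-306,76])
d=grab("scene"); im=np.clip(d["img"][100:300,60:260].astype(float)*1.7,0,255).astype(np.uint8)
save("scene7",cv2.resize(im,None,fx=3,fy=3,interpolation=cv2.INTER_CUBIC))
w=cloud(d); m=(np.hypot(w[...,0]-484,w[...,1]+306)<30)
for z0 in range(110,200,10):
    g=w[m&(w[...,2]>=z0)&(w[...,2]<z0+10)]; print(z0,len(g),(g.min(0)[:2].round(),g.max(0)[:2].round()) if len(g) else "")
```

```text
t 15.88 pos [ 483.6 -303.8  215.1] F [ 0.2 -0.2 -1.6] w 28.1 q [ 0.72  0.58 -0.32  1.78  0.24  0.82  0.38]
turn [ 0.1 -0.1 -0. ] or [-1.799e+02  0.000e+00 -1.000e-01]
shift now-axes [1.39e+02 1.00e-01 2.40e+00] goal-axes [139.1   0.2   2.3] alt [139.1  -0.2  -2.3]
110 0 
120 0 
130 0 
140 0 
150 21 (array([ 482., -310.]), array([ 495., -293.]))
160 41 (array([ 479., -313.]), array([ 496., -293.]))
170 39 (array([ 481., -311.]), array([ 495., -293.]))
180 9 (array([ 480., -301.]), array([ 503., -293.]))
190 36 (array([ 464., -313.]), array([ 511., -291.]))
```

View pics/scene7.png

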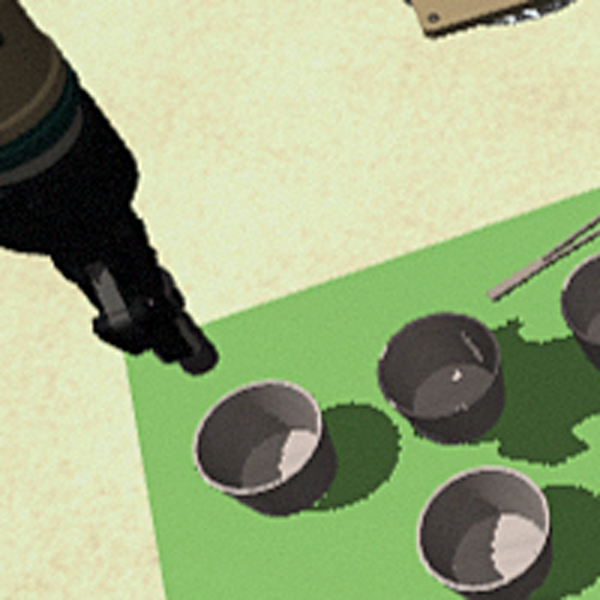

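The syringe hangs upright over the chosen pot (foot near 200,358; pot mouth at 260,440). Lowering it in.

Emit:
jog_arm --series '[[[0,0,0],[30,0,2.3],1],[[0,0,0],[30,0,0],1],[[0,0,0],[30,0,0],1],[[0,0,0],[25,0,0],1],[[0,0,0],[15,0,0],1],[[0,0,0],[9,0,0],1],[[0,0,0],[0,0,0],1],[[0,0,0],[0,0,0],1]]'

```text
clock: 16.92
eef_pos: [483.6, -308.3, 77.1]
tool_rot: [0.967, 1.569, -0.511]
force: [-1.0, 0.0, -0.6]
width: 27.8
```

Emit:
jog_arm --series '[[[0,0,0],[0,0,-1.5],1],[[0,0,0],[3,0,0],1],[[0,0,0],[0,0,0],1],[[0,0,0],[0,0,0],0.1],[[0,0,0],[0,0,0],-0.05],[[0,0,0],[0,0,0],-0.05],[[0,0,0],[0,0,0],-0.05],[[0,0,0],[0,0,0],-0.05]]'

```text
clock: 17.92
eef_pos: [483.0, -306.5, 73.4]
tool_rot: [1.275, 1.571, -0.203]
force: [0.5, -0.5, 0.4]
width: 44.4
```

Emit:
jog_arm --series '[[[0,0,0],[-8,0,0],-0.05],[[0,0,0],[-15,0,0],-0.05],[[0,0,0],[-25,0,0],-0.05],[[0,0,0],[-40,0,0],-0.3],[[0,0,0],[-50,0,0],-1],[[0,0,0],[0,0,0],-1],[[0,0,0],[0,0,0],-1]]'

```text
clock: 18.8
eef_pos: [482.6, -306.6, 212.0]
tool_rot: [0.517, 1.57, -0.961]
force: [0.7, -0.0, -0.9]
width: 85.2
```

Run:
```python
from h import *
plan([484,-306,76])
d=grab("scene"); im=np.clip(d["img"][150:300,80:420].astype(float)*1.7,0,255).astype(np.uint8)
save("scene8",cv2.resize(im,None,fx=2.3,fy=2.3,interpolation=cv2.INTER_CUBIC))
w=cloud(d)
for c in((484,-306),(605.7,84),(599.2,153.5)):
    m=(np.hypot(w[...,0]-c[0],w[...,1]-c[1])<35)&(w[...,2]>80)&(w[...,2]<135)
    g=w[m]
    if len(g): g=g[g[:,2]>np.percentile(g[:,2],97)-4]; print(c,m.sum(),g[:,2].max(),((g.min(0)+g.max(0))/2).round(1))
```

```text
t 18.8 pos [ 482.6 -306.6  212. ] F [ 0.7 -0.  -0.9] w 85.2 q [ 0.72  0.58 -0.32  1.78  0.24  0.81  0.38]
turn [-0.1  0.  -0. ] or [ 1.799e+02 -0.000e+00 -1.000e-01]
shift now-axes [136.    1.4  -0.5] goal-axes [136.    1.4  -0.4] alt [136.   -1.4   0.4]
(484, -306) 21 84.34563599019134 [ 460.6 -301.7   82.2]
(605.7, 84) 194 99.67175970017809 [605.7  84.4  97.2]
(599.2, 153.5) 182 99.9325278410405 [598.8 153.7  97.3]
```

View pics/scene8.png

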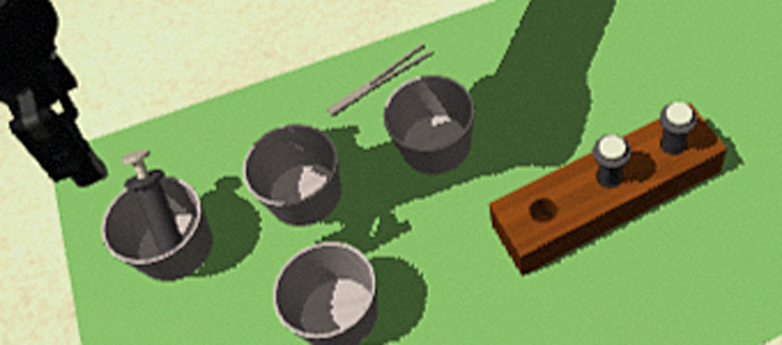

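The syringe leans in the pot on the rim (145,185), and the two others stand with their plungers in. One numeric check of the leaning syringe before handing in.

Run:
```python
from h import *
d=grab("scene"); w=cloud(d)
v,u=np.mgrid[:400,:640]
def at(cx,cy,r):
    x=80+cx/2.3; y=150+cy/2.3; g=w[(abs(u-x)<=r)&(abs(v-y)<=r)]; return np.nanmedian(g,0).round(1)
print("disc",at(135,157,2),"flange",at(143,184,2),"barrel",at(155,208,1),"low",at(165,232,1))
im=cv2.cvtColor(d["img"],cv2.COLOR_RGB2HSV)
for y in range(150,270,8): print(y,[tuple(at(x,y,0).astype(int)) for x in (115,125,135,145,155,165)])
```

```text
disc [ 441.4 -298.9   94.4] flange [ 460.2 -300.3   79.7] barrel [ 473.7 -300.6   57. ] low [ 487.7 -301.8   39. ]
150 [(np.int64(-9223372036854775808), np.int64(-9223372036854775808), np.int64(-9223372036854775808)), (np.int64(-9223372036854775808), np.int64(-9223372036854775808), np.int64(-9223372036854775808)), (np.int64(-9223372036854775808), np.int64(-9223372036854775808), np.int64(-9223372036854775808)), (np.int64(-9223372036854775808), np.int64(-9223372036854775808), np.int64(-9223372036854775808)), (np.int64(-9223372036854775808), np.int64(-9223372036854775808), np.int64(-9223372036854775808)), (np.int64(-9223372036854775808), np.int64(-9223372036854775808), np.int64(-9223372036854775808))]
158 [(np.int64(-9223372036854775808), np.int64(-9223372036854775808), np.int64(-9223372036854775808)), (np.int64(-9223372036854775808), np.int64(-9223372036854775808), np.int64(-9223372036854775808)), (np.int64(-9223372036854775808), np.int64(-9223372036854775808), np.int64(-9223372036854775808)), (np.int64(-9223372036854775808), np.int64(-9223372036854775808), np.int64(-922337203685477580
[... 6683 characters left out ...]
nt64(-9223372036854775808), np.int64(-9223372036854775808), np.int64(-9223372036854775808)), (np.int64(-9223372036854775808), np.int64(-9223372036854775808), np.int64(-9223372036854775808)), (np.int64(-9223372036854775808), np.int64(-9223372036854775808), np.int64(-9223372036854775808)), (np.int64(-9223372036854775808), np.int64(-9223372036854775808), np.int64(-9223372036854775808)), (np.int64(-9223372036854775808), np.int64(-9223372036854775808), np.int64(-9223372036854775808)), (np.int64(-9223372036854775808), np.int64(-9223372036854775808), np.int64(-9223372036854775808))]
  return np.nanmean(a, axis, out=out, keepdims=keepdims)
<stdin>:8: RuntimeWarning: invalid value encountered in cast
```

```bash
python3 -c "
from h import *
print(finish_job())"
```

```text
the job is handed in; nothing more can be done
None
```

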